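# Nest flanged housings into a packing tray

## Task

Pack the four flanged housings into the grey tray as two stacks of two, side by side along the tray, with every housing facing the opposite way (boss up or boss down) to the one under or over it and to the one beside it, flanges lying lengthwise along the tray and interleaved so that they all fit between its end walls. In one stack the two bosses meet, in the other the two flanges meet. No housing needs to be turned over; leave the other things on the bench where they are.

Things in the scene. Friction and masses are not known exactly. Their poses are not given: they have to be found in the camera images.
- housing_a: Hat-shaped steel housing: oval flange 84 long, 56 wide, 12 mm thick (straight parallel sides 28 mm long, half-round ends) with a solid round boss 40 mm across, 30 mm tall, amid one face; 42 mm high in all, 0.3 kg. Origin: centre of the flange's bossless face; x along its length, y across, z towards the boss. Starts on the bench boss up (z up, origin at z = 0).
- housing_b: Hat-shaped steel housing: oval flange 84 long, 56 wide, 12 mm thick (straight parallel sides 28 mm long, half-round ends) with a solid round boss 40 mm across, 30 mm tall, amid one face; 42 mm high in all, 0.3 kg. Origin: centre of the flange's bossless face; x along its length, y across, z towards the boss. Starts on the bench boss up (z up, origin at z = 0).
- housing_c: Hat-shaped steel housing: oval flange 84 long, 56 wide, 12 mm thick (straight parallel sides 28 mm long, half-round ends) with a solid round boss 40 mm across, 30 mm tall, amid one face; 42 mm high in all, 0.3 kg. Origin: centre of the flange's bossless face; x along its length, y across, z towards the boss. Starts on the bench standing on its boss (z down, origin at z = 42 mm).
- housing_d: Hat-shaped steel housing: oval flange 84 long, 56 wide, 12 mm thick (straight parallel sides 28 mm long, half-round ends) with a solid round boss 40 mm across, 30 mm tall, amid one face; 42 mm high in all, 0.3 kg. Origin: centre of the flange's bossless face; x along its length, y across, z towards the boss. Starts on the bench standing on its boss (z down, origin at z = 42 mm).
- tray_floor (a point): Centre of the inner floor of the grey tray, fixed to the bench; z up, y along the tray, x across. Inside 160 mm long, 68 mm wide; floor 6 mm above the bench; end walls 6 mm thick, 60 mm above the floor; lips on the long sides only 6 mm above the floor.
- tray_end (a point): Foot of the tray's end wall at +y, 80 mm from tray_floor. Flanges end to end do not fit between the walls; nested, flange end beside boss, stack centres are 62 mm or a little more apart, 31 to 38 mm from tray_floor along y (14 mm slack in all); the pack is 84 mm high. A flange cannot be lowered past another overhanging its place.
- threadlock: Bystander: small red and white bottle, 27 mm across, 77 mm high, loose. Origin: centre of underside, z up. It stands just in front of the fixed motor rig, which fills the bench behind the work from about x = 0.58 m on (y above -0.3 m) and whose motors and boxes rise to over 0.25 m: swing across in front of it.
- coupling_hub: Bystander: plain round metal hub 44 mm across, 27 mm high, loose. Origin: centre of underside, z up.
- weight_1: Bystander: brass-coloured weight with a knob, 31 mm across, 50 mm high, loose. Origin: centre of underside, z up.
- bearing_6202: Bystander: ball bearing lying flat, 35 mm across, 11 mm high, loose. Origin: centre of underside, z up.
Mind the look-alikes: they are no part of the job. Leave any black look-alike of the housing_b alone.

How it is judged:
By the outcome, as a careful person would: the job done as asked, in the order asked, and still so for the second after the job is handed in, with the robot touching nothing.
It also fails if it takes over 72 s, if anything falls off the work surface, if the arm or the gripper's body presses on something with over 40 N, if the wrist force passes 120 N, or if a joint passes its speed limit or range.

## Robot

A 6-joint arm with a two-finger parallel gripper is mounted at the origin on a cart in front of the work surface, level with it; the furniture and walls round the work are solid. World frame = base frame: x ahead of the robot, y to its left, z up, the work surface at z = 0. Lengths are in m, angles in rad, forces in N, time in s.
With the tool pointing down it reaches from about 0.35 to 0.975 m from the base axis. Payload 4.9 kg.
Tool frame: the origin (TCP) lies midway between the tips of the shut fingers; the grasp point (between the pads) lies 19 mm behind it; z points along the fingers, y is the line along which they close (so a half turn about z gives the same grasp; the last joint's range is limited). The gripper opens to 85 mm and grips with 20 to 120 N. Pads are 22 mm wide; open, the fingers measure 114 mm over their backs; the gripper's body (76 mm by 85 mm) begins 54 mm behind the grasp point. The pads swing forward as they close: fully open they stand 13 mm farther back than shut.
Start: joints at [-1.324, 0.053, 1.613, -0, 1.476, -0.119], TCP at [0.224, -0.584, 0.231] pointing down, gripper open.
Joint ranges: [-3.01, 3.01], [-1.01, 2.22], [0.06, 2.58], [-1.02, 4.17], [0.09, 2.62], [-3.14, 3.14]. Speed limits (rad/s): [2.57, 2.57, 3.14, 3.14, 3.14, 3.14].

## Interface

Orientations are given as a unit quaternion [w, x, y, z].
In Python, from plant import state, grab_frame, job_done, cut_out, place_of gives the robot as it stands.
- The arm moves only by the tool jog_arm, never from a script. Its argument "motion" is text: rows parted by semicolons, each of 7 numbers parted by spaces: the opening in per cent of the stroke, from 0 (shut) to 100 (fully open), then the shift along the tool's x, y, z as a fraction of full scale, then the turn, a rotation vector about the tool's x, y, z as a fraction of full scale. A call has exactly 5 rows; each row is the pose to reach, as a shift and turn from the pose commanded when the call began, along the tool's axes at that moment; what a row does not reach only later rows make up. Full scale, the value 1, is 50 cm for a shift and 1.5 rad for a turn. A row lasts 1/8 s, in which the tool goes at most 62.5 mm and 10.7 degrees, less where a joint would pass 70% of its speed; a pose out of reach is approached as far as the arm can. A call with a number of a shift or a turn outside -1 to 1 is refused whole. A call with a gripper value outside its range is refused whole. The fingers move at their own pace and stop on an object; the grip force is fixed at half the most. Time passes only in rows, so rows that repeat a pose let the fingers close, or fill a call up. It gives the time, the measured TCP pose, the force, the opening and the grip force at its end, in the units of the state.
- state(): the state, without advancing time (a new reading comes with each control period).
- grab_frame(name): name is "scene" or "top" or "wrist"; returns a dict with "color" (384x512x3 uint8, red, green, blue), "range_z" (384x512 float32, m along the optical axis (not along the pixel's ray), 0 where there is no reading), "intrinsics" (3x3 intrinsics, pixels), "world_from_camera" (4x4, takes a point from camera to world coordinates). Camera axes: x right, y up, looking along -z (the intrinsics and any distortion apply to the point x, -y, -z); pixel columns grow to the right and rows downward; lengths in m; the calibration is good to about 2 mm. A picture is of the moment at which its call begins.
- job_done(): hands the job in; it is judged then, once.
Trained networks look in the newest picture that a camera, given by its name, has taken for a name from the list of things; names that differ only in an ending like _2 or _b are one class to them, and where a whole thing is asked for, a point or a joint stands for the part that bears it (a point fixed in the world has none). Each returns a list of dicts, best first, with "p" (0 to 1); they miss things now and then, are a little off and sometimes report something else, mostly with a low value. They report only what shows in the picture. A call takes as long as a camera call. They do not tell look-alikes from the thing itself.
- cut_out(camera, thing): "pixels" (384x512 bool, what is visible of it).
- place_of(camera, thing): "at" ([x, y, z] in m, in world coordinates, good to about 4 mm: a listed point, or the origin of a listed thing).
The state is a dict: "time": time; "joint_pos": joint angles; "joint_vel": joint speeds; "joint_efforts": joint torques, N m; "tool_pos": TCP position; "tool_rot": TCP orientation; "contact_force": force on the tool from outside, world axes, zero at the start; "ft_torque": the same for the moment, N m; "gripper_width": opening from 0.0 (shut) to 1.0 (fully open); "grasp_force": force on a finger pad.
Only numpy, scipy, OpenCV 4.12 (cv2) and the standard library are available. Lean on these libraries where they do the work, as an engineer would, in place of code of your own. Each camera call takes 0.05 s, during which the arm holds its last target. There are 200 camera calls.

## Working session

There is one attempt and no reset: what is moved stays moved. The work goes in short steps, Python scripts to look and compute and a tool call to move; the robot and the scene stay as the last step left them, time stands still between calls to the robot, and variables do not carry over. Pictures are saved under pics/ and viewed, at most 10 in all, crops included, and the job is handed in when it is done.

Besides the shell and the picture viewer there is one more tool, called after "Emit:" as name(argument=value, ...) on one line, values as JSON. jog_arm: Moves the arm, as the interface text tells. Shift numbers are shares of 50 cm and turn numbers shares of 1.5 rad, none past 1 either way. Its arguments: {"type":"object","properties":{"motion":{"type":"string"}},"required":["motion"]}

```bash
ls; mkdir -p pics; python3 - <<'E'
from plant import *
import cv2,numpy as np
s=state();print(s['time'],s['tool_pos'],s['tool_rot'])
for c in ['scene','top']:
    f=grab_frame(c);cv2.imwrite(f'pics/{c}0.png',f['color'][...,::-1])
    print(c,f['world_from_camera'].round(3).tolist())
    for t in ['housing_a','housing_c','tray_floor','tray_end','threadlock','coupling_hub','weight_1','bearing_6202']:
        print(t,[(round(float(d['p']),2),np.round(d['at'],3).tolist()) for d in place_of(c,t)])
E
```

```text
pics
0.0 [ 0.22340961 -0.58303749  0.23005395] [-1.02036844e-03  9.83313678e-01  1.81915262e-01 -8.78257485e-05]
scene [[-0.89, 0.198, -0.412, -0.003], [-0.457, -0.384, 0.802, 1.093], [0.001, 0.902, 0.432, 0.624], [0.0, 0.0, 0.0, 1.0]]
housing_a [(0.74, [0.488, 0.372, -0.005]), (0.74, [0.486, 0.243, 0.045]), (0.73, [0.636, -0.361, 0.001]), (0.49, [0.472, -0.24, 0.042]), (0.46, [0.484, -0.392, 0.002])]
housing_c [(0.74, [0.488, 0.372, -0.005]), (0.74, [0.486, 0.243, 0.045]), (0.73, [0.636, -0.361, 0.001]), (0.49, [0.472, -0.24, 0.042]), (0.46, [0.484, -0.392, 0.002])]
tray_floor [(0.76, [0.468, -0.019, 0.006])]
tray_end [(0.92, [0.451, 0.06, 0.009])]
threadlock [(0.75, [0.553, 0.177, 0.002]), (0.18, [0.548, -0.153, 0.003])]
coupling_hub [(0.43, [0.548, -0.149, 0.001])]
weight_1 [(0.69, [0.559, 0.317, -0.002])]
bearing_6202 [(0.42, [0.556, -0.306, 0.001])]
top [[0.012, 0.994, -0.111, 0.403], [-1.0, 0.012, -0.0, -0.009], [0.001, 0.111, 0.994, 1.337], [0.0, 0.0, 0.0, 1.0]]
housing_a [(0.86, [0.488, 0.245, 0.044]), (0.84, [0.644, -0.362, 0.003]), (0.74, [0.485, -0.4, 0.002]), (0.7, [0.471, -0.24, 0.038]), (0.56, [0.494, 0.367, -0.001])]
housing_c [(0.86, [0.488, 0.245, 0.044]), (0.84, [0.644, -0.362, 0.003]), (0.74, [0.485, -0.4, 0.002]), (0.7, [0.471, -0.24, 0.038]), (0.56, [0.494, 0.367, -0.001])]
tray_floor [(0.83, [0.466, -0.019, 0.005]), (0.65, [0.546, -0.155, -0.001])]
tray_end [(0.65, [0.458, 0.058, 0.003])]
threadlock [(0.61, [0.552, 0.174, 0.003])]
coupling_hub [(0.66, [0.547, -0.155, -0.002])]
weight_1 [(0.24, [0.484, -0.397, -0.001])]
bearing_6202 [(0.6, [0.555, -0.308, -0.002])]
```

View pics/scene0.png

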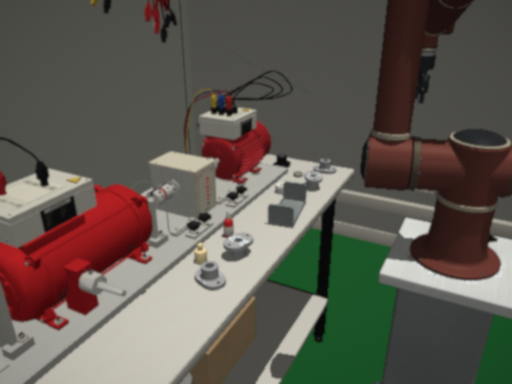

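View pics/top0.png

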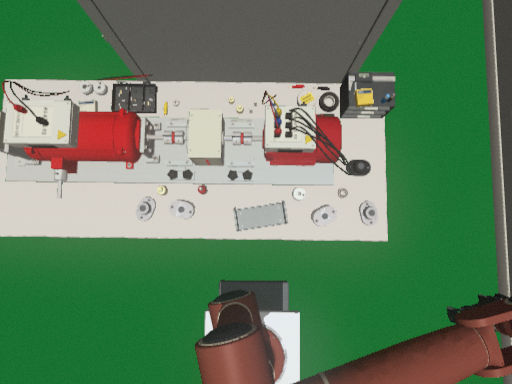

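Scene/top pictures: two boss-up housings at top px (145,208) and (369,212), two boss-down at (182,209) and (324,215). The tray is at (261,216). Possible confusions are the black look-alike at (358,167), the round hub at (299,194), the bearing at (342,193) and the weight at (161,189). Next I'll measure poses and make the close crop.

```bash
cat > h.py <<'E'
from plant import *
import numpy as np, cv2
from scipy.spatial.transform import Rotation as R
def cloud(f):
    z=f['range_z'];K=f['intrinsics'];v,u=np.indices(z.shape)
    p=np.stack([(u-K[0,2])/K[0,0]*z,-(v-K[1,2])/K[1,1]*z,-z,np.ones_like(z)],-1)
    w=(p@f['world_from_camera'].T)[...,:3]; w[z<=0]=np.nan
    return w
def rot():
    q=state()['tool_rot'];return R.from_quat([q[1],q[2],q[3],q[0]])
def yawR(a): # tool z down, tool y axis at world angle a
    y=np.array([np.cos(a),np.sin(a),0]);z=np.array([0,0,-1.]);return R.from_matrix(np.stack([np.cross(y,z),y,z],1))
def rel(p,a):
    """row numbers for target TCP p, finger line angle a (mod pi)"""
    R0=rot();p0=np.array(state()['tool_pos'])
    best=min((( R0.inv()*yawR(b)).as_rotvec() for b in (a,a+np.pi)),key=np.linalg.norm)
    return np.r_[R0.inv().apply(np.array(p)-p0)/.5,best/1.5].round(4)
def fit(w,x,y,zlo,zhi,r=.055):
    """oval pose from points in a height band near x,y"""
    m=(np.hypot(w[...,0]-x,w[...,1]-y)<r)&(w[...,2]>zlo)&(w[...,2]<zhi)
    P=w[m][:,:2].astype(np.float32)
    c,s,a=cv2.minAreaRect(P); b=cv2.boxPoints((c,s,a))
    e=max((b[1]-b[0],b[2]-b[1]),key=np.linalg.norm)
    return len(P),np.round(c,4),np.round(P.mean(0),4),np.round(sorted(s),4),round(float(np.degrees(np.arctan2(e[1],e[0]))%180),1)
E
python3 - <<'E'
from h import *
f=grab_frame('top');w=cloud(f)
print('bench z',np.nanmedian(w[205:225,210:225,2]))
for n,x,y,lo,hi in [('U1',.492,.37,.005,.02),('U2',.485,-.397,.005,.02),('D1',.488,.245,.033,.05),('D2',.472,-.24,.033,.05),('U1b',.492,.37,.034,.05),('U2b',.485,-.397,.034,.05),('t+',.458,.062,.055,.075),('t-',.475,-.1,.055,.075)]:
    print(n,fit(w,x,y,lo,hi))
c=[cv2.resize(f['color'][190:235,a:a+66],None,fx=6,fy=6,interpolation=cv2.INTER_CUBIC) for a in (130,235,320)]
c2=cv2.resize(f['color'][150:195,320:386],None,fx=6,fy=6,interpolation=cv2.INTER_CUBIC)
cv2.imwrite('pics/crop.png',np.vstack([np.hstack([c[0],c[2]]),np.hstack([c[1],c2])])[...,::-1])
print(rel([.44,-.40,.25],np.radians(0)), state()['tool_pos'])
E
```

```text
bench z -0.0004693718783725931
U1 (222, array([0.4899, 0.367 ]), array([0.4911, 0.3661], dtype=float32), array([0.0723, 0.1003]), 2.5)
U2 (220, array([ 0.4903, -0.3944]), array([ 0.4845, -0.3904], dtype=float32), array([0.0566, 0.091 ]), 8.4)
D1 (356, array([0.4886, 0.2421]), array([0.4885, 0.2412], dtype=float32), array([0.0558, 0.0829]), 76.7)
D2 (362, array([ 0.472 , -0.2382]), array([ 0.4716, -0.2379], dtype=float32), array([0.0554, 0.0828]), 120.5)
U1b (115, array([0.4911, 0.3701]), array([0.4909, 0.3702], dtype=float32), array([0.037 , 0.0379]), 119.1)
U2b (114, array([ 0.485 , -0.3945]), array([ 0.485 , -0.3936], dtype=float32), array([0.0337, 0.0384]), 91.2)
t+ (43, array([0.4571, 0.0586]), array([0.456 , 0.0583], dtype=float32), array([0.0061, 0.0702]), 9.5)
t- (46, array([ 0.4822, -0.1054]), array([ 0.4815, -0.105 ], dtype=float32), array([0.0063, 0.0704]), 8.9)
[ 0.5356 -0.1882 -0.0373  0.      0.     -0.8033] [ 0.22356681 -0.58364197  0.23133409]
```

View pics/crop.png

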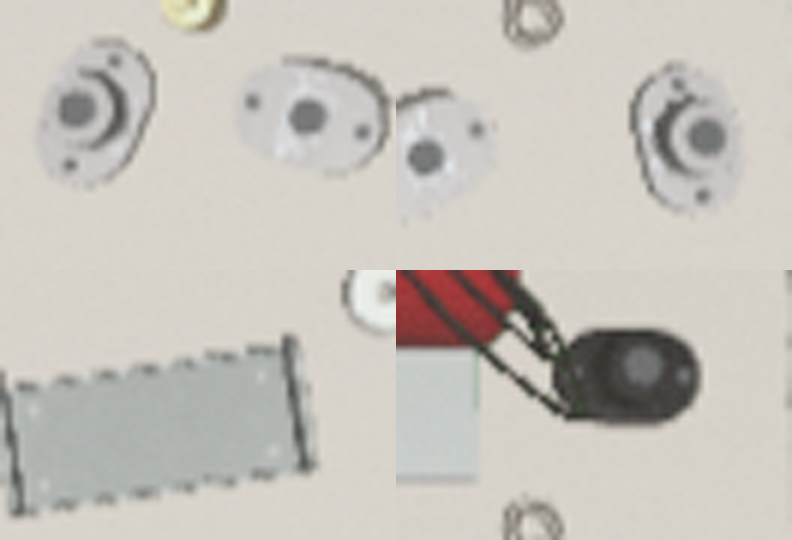

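The crop confirms four grey housings, two boss up and two boss down. The black look-alike is at the lower right (top px ~358,167) and will be left alone. I'll start with the boss-up housing at y≈-0.39.

```bash
python3 - <<'E'
from h import *
print(rel([.47,-.394,.23],np.radians(-79)))
E
```

```text
[ 0.5959 -0.1779  0.0027  0.     -0.      0.1159]
```

Emit:
jog_arm(motion="100 0.596 -0.178 0.003 0 0 0.116; 100 0.596 -0.178 0.003 0 0 0.116; 100 0.596 -0.178 0.003 0 0 0.116; 100 0.596 -0.178 0.003 0 0 0.116; 100 0.596 -0.178 0.003 0 0 0.116")

```text
time: 1.58
tool_pos: [0.4715, -0.3925, 0.2301]
tool_rot: [0.0, 0.995, 0.096, 0.0]
contact_force: [0.3, -0.7, -0.0]
gripper_width: 0.999
grasp_force: 0.0
```

```bash
cat >> h.py <<'E'
def oval(w,x,y,zlo,zhi,r=.06):
    """least-squares stadium (84x56) pose from points in a flange height band: contour fit by maximising inliers"""
    from scipy.optimize import minimize
    m=(np.hypot(w[...,0]-x,w[...,1]-y)<r)&(w[...,2]>zlo)&(w[...,2]<zhi)
    P=w[m][:,:2]
    def d(q):
        c,s=np.cos(q[2]),np.sin(q[2]);dx=P-q[:2];u=dx@[c,s];v=dx@[-s,c]
        return np.hypot(np.maximum(abs(u)-.014,0),v)-.028
    f=lambda q:np.mean(np.minimum(np.maximum(d(q),0),.006)**2)*1e6
    # maximise margins: penalise points outside an oval shrunk by 1 mm
    best=min((minimize(f,[x,y,a],method='Nelder-Mead',options=dict(initial_simplex=[[x,y,a],[x+.004,y,a],[x,y+.004,a],[x,y,a+.2]])) for a in np.radians(range(0,180,20))),key=lambda o:o.fun)
    return len(P),best.x[:2].round(4),round(float(np.degrees(best.x[2])%180),1),round(best.fun,2)
E
python3 - <<'E'
from h import *
f=grab_frame('wrist');w=cloud(f);cv2.imwrite('pics/w1.png',f['color'][...,::-1])
print(state()['tool_pos'],f['world_from_camera'].round(3).tolist())
print('bench',np.nanpercentile(w[...,2],[5,25,50]))
print(fit(w,.485,-.394,.006,.02),fit(w,.485,-.394,.036,.05,.04),oval(w,.485,-.394,.006,.02))
E
```

```text
[ 0.47642749 -0.38761501  0.22997761] [[0.19, 0.947, 0.261, 0.537], [-0.982, 0.183, 0.051, -0.38], [0.0, -0.266, 0.964, 0.372], [0.0, 0.0, 0.0, 1.0]]
bench [-0.79001206 -0.78630067 -0.00123266]
(1771, array([ 0.485 , -0.3943]), array([ 0.4887, -0.3933], dtype=float32), array([0.0559, 0.0817]), 10.5) (1035, array([ 0.4849, -0.3944]), array([ 0.4851, -0.3941], dtype=float32), array([0.0384, 0.0391]), 99.7) (1771, array([ 0.4845, -0.3942]), 11.0, np.float64(0.0))
```

View pics/w1.png

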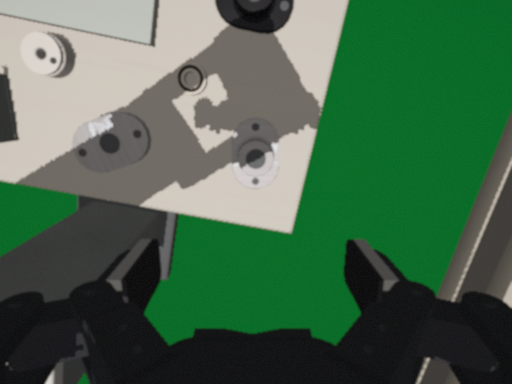

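The wrist view shows the boss-up housing at (256,157), the boss-down one at (112,142), the bearing at (190,78) and the hub at (45,53). The wrist and top estimates agree.

```bash
python3 - <<'E'
from h import *
s=state();print(s['time'],s['tool_pos'],np.abs(s['joint_vel']).max(),rot().as_matrix()[:,1].round(3))
p=[.4848,-.3943]
print(rel(p+[.06],np.radians(-79.3)),rel(p+[.016],np.radians(-79.3)))
E
```

```text
1.625 [ 0.47642749 -0.38761501  0.22997761] 0.14632465230317224 [ 0.197 -0.98  -0.002]
[ 0.012   0.0172  0.34   -0.0017 -0.0034  0.0074] [ 0.0116  0.0175  0.428  -0.0017 -0.0034  0.0074]
```

```bash
cat >> h.py <<'E'
def settle():
    for _ in range(5):
        if np.abs(state()['joint_vel']).max()<.02: break
        grab_frame('wrist')
    s=state();print(round(s['time'],2),np.round(s['tool_pos'],4),np.abs(s['joint_vel']).max().round(3))
E
python3 - <<'E'
from h import *
settle()
p=[.4848,-.3943]
print(rel(p+[.06],np.radians(-79.3)),rel(p+[.016],np.radians(-79.3)))
E
```

```text
1.88 [ 0.4693 -0.3946  0.2298] 0.02
[3.060e-02 5.300e-03 3.396e-01 1.000e-04 3.000e-04 2.800e-03] [3.060e-02 5.300e-03 4.276e-01 1.000e-04 3.000e-04 2.800e-03]
```

Emit:
jog_arm(motion="85 0.031 0.005 0.1 0 0 0.003; 85 0.031 0.005 0.22 0 0 0.003; 85 0.031 0.005 0.33 0 0 0.003; 85 0.031 0.005 0.4 0 0 0.003; 85 0.031 0.005 0.428 0 0 0.003")

```text
time: 2.5
tool_pos: [0.4831, -0.3934, 0.0129]
tool_rot: [-0.002, 0.996, 0.092, -0.002]
contact_force: [0.5, 0.9, 0.2]
gripper_width: 0.852
grasp_force: 0.0
```

Emit:
jog_arm(motion="85 0 0 0 0 0 0; 0 0 0 0 0 0 0; 0 0 0 0 0 0 0; 0 0 0 0 0 0 0; 0 0 0 0 0 0 0")

```text
time: 3.12
tool_pos: [0.487, -0.3947, 0.0186]
tool_rot: [0.002, 0.996, 0.094, 0.001]
contact_force: [-1.3, 0.2, 6.7]
gripper_width: 0.453
grasp_force: 61.3
```

```bash
python3 - <<'E'
from h import *
settle();s=state();print(s['gripper_width'],s['grasp_force'],s['contact_force'])
E
```

```text
3.12 [ 0.487  -0.3947  0.0186] 0.001
0.45267855042198896 61.32446765899658 [-1.29983354  0.18848811  6.65022268]
```

Emit:
jog_arm(motion="0 0 0 -0.06 0 0 0; 0 0 0 -0.14 0 0 0; 0 0 0 -0.24 0 0 0; 0 0 0 -0.3 0 0 0; 0 0 0 -0.32 0 0 0")

```text
time: 3.75
tool_pos: [0.4865, -0.394, 0.1784]
tool_rot: [0.002, 0.996, 0.094, 0.001]
contact_force: [0.8, 0.2, -4.4]
gripper_width: 0.446
grasp_force: 61.1
```

```bash
python3 - <<'E'
from h import *
settle();s=state();print(s['gripper_width'],s['contact_force'])
print(rel([.465,.0,.17],np.radians(8.9)),rel([.475,-.2,.17],np.radians(-38)))
E
```

```text
3.95 [ 0.4849 -0.3926  0.1736] 0.013
0.4513469645848027 [-0.43395486  0.56445406 -3.19106365]
[ 1.0710e-01 -7.7880e-01  9.2000e-03 -2.4000e-03 -5.0000e-04 -1.0259e+00] [ 0.0523 -0.3821  0.0081 -0.0022  0.0005 -0.4802]
```

Emit:
jog_arm(motion="0 0.01 -0.08 0.008 0 0 -0.1; 0 0.02 -0.16 0.008 0 0 -0.2; 0 0.03 -0.24 0.008 0 0 -0.3; 0 0.04 -0.32 0.008 0 0 -0.4; 0 0.052 -0.382 0.008 0 0 -0.48")

```text
time: 4.58
tool_pos: [0.4742, -0.1987, 0.1691]
tool_rot: [-0.002, 0.898, 0.44, -0.001]
contact_force: [0.5, 0.5, -3.3]
gripper_width: 0.448
grasp_force: 61.4
```

Emit:
jog_arm(motion="0 0.07 -0.06 0 0 0 -0.11; 0 0.14 -0.12 0 0 0 -0.22; 0 0.2 -0.18 0 0 0 -0.33; 0 0.26 -0.23 0 0 0 -0.44; 0 0.303 -0.262 0 0 0 -0.546")

```text
time: 5.2
tool_pos: [0.4642, 0.0009, 0.1693]
tool_rot: [-0.002, 0.648, 0.762, -0.001]
contact_force: [-0.0, 0.1, -2.8]
gripper_width: 0.447
grasp_force: 61.5
```

```bash
python3 - <<'E'
from h import *
settle();s=state();print(s['gripper_width'],s['contact_force'])
f=grab_frame('wrist');w=cloud(f);cv2.imwrite('pics/w2.png',f['color'][...,::-1])
for n,x,y in [('t+',.4565,.0585),('t-',.482,-.105)]: print(n,fit(w,x,y,.06,.075))
print(fit(w,.469,-.023,.002,.008,.12),rot().as_matrix()[:,1:].round(4))
E
```

```text
5.45 [ 0.465  -0.0011  0.1703] 0.016
0.44809611567831903 [-0.12867209  0.19106956 -2.79277369]
t+ (696, array([0.4551, 0.0599]), array([0.455 , 0.0599], dtype=float32), array([0.006 , 0.0699]), 9.8)
t- (19, array([ 0.4816, -0.1055]), array([ 0.4899, -0.1044], dtype=float32), array([0.0027, 0.0694]), 8.9)
(3325, array([0.4727, 0.0335]), array([0.4598, 0.0321], dtype=float32), array([0.0638, 0.095 ]), 9.4) [[ 9.882e-01 -1.900e-03]
 [ 1.532e-01 -1.000e-04]
 [-1.900e-03 -1.000e+00]]
```

View pics/w2.png

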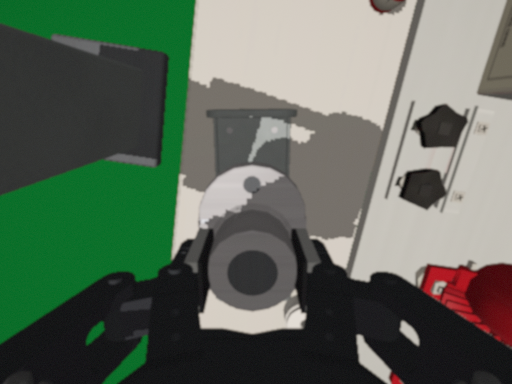

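Wrist view: the held housing's boss is at (252,270), its flange end is towards +y, and the tray end wall is at (252,113). Checking how it sits in the hand.

```bash
cat >> h.py <<'E'
def held(f,w,zlo,zhi,r=.05):
    """points in a height band near the TCP, in tool x,y (mm)"""
    p=np.array(state()['tool_pos']);m=(np.hypot(w[...,0]-p[0],w[...,1]-p[1])<r)&(w[...,2]>zlo)&(w[...,2]<zhi)
    return rot().inv().apply(w[m]-p)[:,:2]*1000
E
python3 - <<'E'
from h import *
f=grab_frame('wrist');w=cloud(f)
p=state()['tool_pos']
m=np.hypot(w[...,0]-p[0],w[...,1]-p[1])<.05
print(np.histogram(w[m][:,2],bins=np.arange(.14,.21,.005)))
b=held(f,w,.187,.2,.03);print('boss',len(b),b.min(0),b.max(0),cv2.minEnclosingCircle(b.astype(np.float32)))
b=held(f,w,.152,.172);print('fl',len(b),b.min(0),b.max(0))
for u in range(16,46,4):
    q=b[abs(b[:,0]-u)<2]; 
    if len(q): print(u,q[:,1].min().round(1),q[:,1].max().round(1))
E
```

```text
(array([   0,    0,   51,  130, 4558,  511,  255,  439,  565,  637, 6231,
        563,  446]), array([0.14 , 0.145, 0.15 , 0.155, 0.16 , 0.165, 0.17 , 0.175, 0.18 ,
       0.185, 0.19 , 0.195, 0.2  , 0.205]))
boss 6948 [-21.59089542 -29.1423903 ] [18.20642118 29.031787  ] ((6.9489850997924805, -0.055301666259765625), 29.08726692199707)
fl 5342 [-41.36392821 -28.31293893] [39.8904345  27.72773468]
16 -27.2 26.9
20 -26.9 26.2
24 -25.5 25.2
28 -23.7 23.4
32 -21.0 20.2
36 -17.2 16.6
40 -9.9 9.2
```

```bash
python3 - <<'E'
from h import *
settle()
a=np.radians(9.2)
print(rel([.4630,.0120,.0255],a))
E
```

```text
5.55 [ 0.4655 -0.0016  0.171 ] 0.006
[ 2.750e-02 -3.000e-04  2.911e-01 -9.000e-04 -1.000e-04 -4.700e-03]
```

Emit:
jog_arm(motion="0 0.027 0 0.05 0 0 -0.005; 0 0.027 0 0.13 0 0 -0.005; 0 0.027 0 0.2 0 0 -0.005; 0 0.027 0 0.24 0 0 -0.005; 0 0.027 0 0.26 0 0 -0.005")

```text
time: 6.18
tool_pos: [0.4628, 0.0118, 0.0403]
tool_rot: [-0.001, 0.648, 0.762, -0.001]
contact_force: [-0.3, 0.1, -2.4]
gripper_width: 0.45
grasp_force: 61.4
```

Emit:
jog_arm(motion="0 0 0 0.012 0 0 0; 0 0 0 0.02 0 0 0; 0 0 0 0.027 0 0 0; 0 0 0 0.031 0 0 0; 0 0 0 0.031 0 0 0")

```text
time: 6.8
tool_pos: [0.4637, 0.0125, 0.0264]
tool_rot: [0.0, 0.647, 0.762, 0.0]
contact_force: [0.8, 0.8, -3.2]
gripper_width: 0.449
grasp_force: 61.4
```

```bash
python3 - <<'E'
from h import *
settle();s=state();print(s['gripper_width'],s['contact_force'],rel([.4630,.0120,.0255],np.radians(9.2)))
E
```

```text
6.8 [0.4637 0.0125 0.0264] 0.003
0.4488430807544338 [ 0.76869104  0.801819   -3.23721775] [-0.0007 -0.0016  0.0018  0.0001  0.      0.0017]
```

Emit:
jog_arm(motion="0 0 0 0.003 0 0 0; 0 0 0 0.003 0 0 0; 70 0 0 0.003 0 0 0; 70 0 0 0.003 0 0 0; 70 0 0 0.003 0 0 0")

```text
time: 7.42
tool_pos: [0.4642, 0.0124, 0.0253]
tool_rot: [0.0, 0.647, 0.762, 0.0]
contact_force: [-0.0, 0.9, -0.1]
gripper_width: 0.7
grasp_force: 0.0
```

Emit:
jog_arm(motion="75 0 0 -0.02 0 0 0; 75 0 0 -0.1 0 0 0; 75 0 0 -0.2 0 0 0; 75 0 0 -0.28 0 0 0; 75 0 0 -0.32 0 0 0")

```text
time: 8.05
tool_pos: [0.465, 0.0123, 0.1889]
tool_rot: [0.002, 0.647, 0.762, 0.002]
contact_force: [1.0, 0.5, -0.2]
gripper_width: 0.752
grasp_force: 0.0
```

```bash
python3 - <<'E'
from h import *
settle();s=state();print(s['gripper_width'],s['contact_force'])
f=grab_frame('top');w=cloud(f)
print(oval(w,.4632,.0105,.011,.025),fit(w,.4632,.0105,.04,.06))
print(rel([.46,-.21,.18],np.radians(20)))
E
```

```text
8.3 [0.4631 0.0125 0.1839] 0.015
0.7541484493510127 [0.55046679 1.61159855 0.50382991]
(9, array([0.4319, 0.0256]), 59.5, np.float64(4.0)) (0, array([0., 0.]), array([nan, nan], dtype=float32), array([0., 0.]), 0.0)
[-0.4383 -0.0778  0.0064 -0.0015 -0.0007 -0.124 ]h.py:24: RuntimeWarning: Mean of empty slice.
  return len(P),np.round(c,4),np.round(P.mean(0),4),np.round(sorted(s),4),round(float(np.degrees(np.arctan2(e[1],e[0]))%180),1)
  ret = um.true_divide(
```

```bash
python3 - <<'E'
from h import *
print(rel([.472,-.262,.18],np.radians(30.5)))
E
```

```text
[-0.5448 -0.0709  0.0063 -0.0015 -0.0008 -0.2462]
```

Emit:
jog_arm(motion="100 -0.11 -0.01 0.006 0 0 -0.05; 100 -0.22 -0.02 0.006 0 0 -0.1; 100 -0.34 -0.04 0.006 0 0 -0.16; 100 -0.45 -0.06 0.006 0 0 -0.21; 100 -0.545 -0.071 0.006 0 0 -0.246")

```text
time: 8.98
tool_pos: [0.4717, -0.2638, 0.1799]
tool_rot: [-0.001, 0.496, 0.868, 0.0]
contact_force: [0.8, -0.1, 0.4]
gripper_width: 0.999
grasp_force: 0.0
```

```bash
python3 - <<'E'
from h import *
settle();f=grab_frame('wrist');w=cloud(f)
print(fit(w,.472,-.238,.036,.05),oval(w,.472,-.238,.036,.05))
ft=grab_frame('top');wt=cloud(ft)
print('placed',oval(wt,.4632,.0105,.011,.025),fit(wt,.4632,.0105,.04,.06),fit(wt,.4632,.0105,.011,.025))
print('wristplaced',fit(w,.4632,.0105,.04,.06,.03),fit(w,.4632,.0105,.011,.025))
b=fit(w,.472,-.238,.036,.05); p=b[1]; a=np.radians(b[4]-90)
print(rel([p[0],p[1],.018],a))
E
```

```text
9.22 [ 0.4722 -0.2614  0.1802] 0.022
(4625, array([ 0.4713, -0.237 ]), array([ 0.4703, -0.2359], dtype=float32), array([0.0553, 0.0832]), 119.6) (4625, array([ 0.4712, -0.2371]), 118.7, np.float64(0.0))
placed (259, array([0.4681, 0.0086]), 100.0, np.float64(3.4)) (117, array([0.4615, 0.0234]), array([0.4645, 0.0109], dtype=float32), array([0.0562, 0.0669]), 97.6) (255, array([0.4642, 0.0095]), array([0.4642, 0.0092], dtype=float32), array([0.0723, 0.0945]), 100.1)
wristplaced (0, array([0., 0.]), array([nan, nan], dtype=float32), array([0., 0.]), 0.0) (0, array([0., 0.]), array([nan, nan], dtype=float32), array([0., 0.]), 0.0)
[ 4.180e-02  2.200e-02  3.259e-01 -3.000e-04 -1.100e-03  1.100e-02]h.py:24: RuntimeWarning: Mean of empty slice.
  return len(P),np.round(c,4),np.round(P.mean(0),4),np.round(sorted(s),4),round(float(np.degrees(np.arctan2(e[1],e[0]))%180),1)
  ret = um.true_divide(
```

Emit:
jog_arm(motion="100 0.042 0.022 0.05 0 0 0.011; 100 0.042 0.022 0.14 0 0 0.011; 100 0.042 0.022 0.23 0 0 0.011; 100 0.042 0.022 0.295 0 0 0.011; 100 0.042 0.022 0.326 0 0 0.011")

```text
time: 9.95
tool_pos: [0.4706, -0.2364, 0.0166]
tool_rot: [-0.002, 0.503, 0.864, 0.0]
contact_force: [0.4, -0.3, 0.9]
gripper_width: 0.999
grasp_force: 0.0
```

Emit:
jog_arm(motion="100 0 0 0 0 0 0; 0 0 0 0 0 0 0; 0 0 0 0 0 0 0; 0 0 0 0 0 0 0; 0 0 0 0 0 0 0")

```text
time: 10.58
tool_pos: [0.4733, -0.2397, 0.0211]
tool_rot: [0.002, 0.504, 0.864, -0.0]
contact_force: [-0.4, 0.9, 6.5]
gripper_width: 0.642
grasp_force: 65.5
```

```bash
python3 - <<'E'
from h import *
settle()
E
```

```text
10.57 [ 0.4733 -0.2397  0.0211] 0.001
```

Emit:
jog_arm(motion="0 0 0 -0.06 0 0 0; 0 0 0 -0.14 0 0 0; 0 0 0 -0.22 0 0 0; 0 0 0 -0.27 0 0 0; 0 0 0 -0.29 0 0 0")

```text
time: 11.2
tool_pos: [0.472, -0.2388, 0.1652]
tool_rot: [0.001, 0.504, 0.864, -0.0]
contact_force: [0.4, -0.5, -3.2]
gripper_width: 0.641
grasp_force: 65.2
```

```bash
python3 - <<'E'
from h import *
settle();s=state();print(s['gripper_width'],s['contact_force'])
print(rel([.474,-.0557,.165],np.radians(9.2)))
E
```

```text
11.4 [ 0.4709 -0.238   0.1621] 0.01
0.6386613743038954 [ 0.09599022 -0.42327933 -3.60245991]
[ 0.3141  0.1851 -0.0053 -0.001  -0.0015  0.2366]
```

Emit:
jog_arm(motion="0 0.06 0.04 -0.005 0 0 0.05; 0 0.13 0.08 -0.005 0 0 0.1; 0 0.2 0.12 -0.005 0 0 0.15; 0 0.26 0.16 -0.005 0 0 0.2; 0 0.314 0.185 -0.005 0 0 0.237")

```text
time: 12.02
tool_pos: [0.4737, -0.0547, 0.1642]
tool_rot: [-0.002, 0.649, 0.761, -0.001]
contact_force: [-0.2, 0.6, -2.8]
gripper_width: 0.643
grasp_force: 65.1
```

```bash
cat >> h.py <<'E'
def heldfl(f,w,zr,r=.05):
    z=state()['tool_pos'][2]
    b=held(f,w,z+zr-.005,z+zr+.005,r); print('held',len(b),b.min(0).round(1),b.max(0).round(1))
    for u in range(-40,45,8):
        q=b[abs(b[:,0]-u)<2]
        if len(q)>8: print(u,np.percentile(q[:,1],[1,99]).round(1))
E
python3 - <<'E'
from h import *
settle();f=grab_frame('wrist');w=cloud(f);heldfl(f,w,.021)
m=np.hypot(w[...,0]-.4632,w[...,1]-.0105)<.022
z=w[m][:,2];print(np.histogram(z,bins=np.arange(0,.08,.006)))
print(fit(w,.4632,.0105,.042,.056,.03),fit(w,.4632,.0105,.014,.025,.05),fit(w,.4551,.06,.06,.075))
cv2.imwrite('pics/w3.png',f['color'][...,::-1])
E
```

```text
12.28 [ 0.4742 -0.0564  0.165 ] 0.015
held 19232 [-35.6 -41.2] [44.7 40.8]
-32 [-18.2  17.7]
-24 [-23.7  23.3]
-16 [-26.4  25.9]
-8 [-27.5  27.1]
0 [-27.5  27.1]
8 [-40.5  40. ]
16 [-27.6  27.3]
24 [-26.2  25.8]
32 [-23.   22.5]
40 [-16.6  16.2]
(array([   0,    0,   47,   27,    0,    0,    0, 1509,  393,    0,    0,
          0,    0]), array([0.   , 0.006, 0.012, 0.018, 0.024, 0.03 , 0.036, 0.042, 0.048,
       0.054, 0.06 , 0.066, 0.072, 0.078]))
(1902, array([0.4641, 0.0103]), array([0.4642, 0.0106], dtype=float32), array([0.0387, 0.0393]), 101.0) (3186, array([0.4638, 0.0133]), array([0.4637, 0.0134], dtype=float32), array([0.0562, 0.0894]), 99.1) (1008, array([0.4551, 0.0597]), array([0.4549, 0.0594], dtype=float32), array([0.0064, 0.0701]), 9.3)
```

View pics/w3.png

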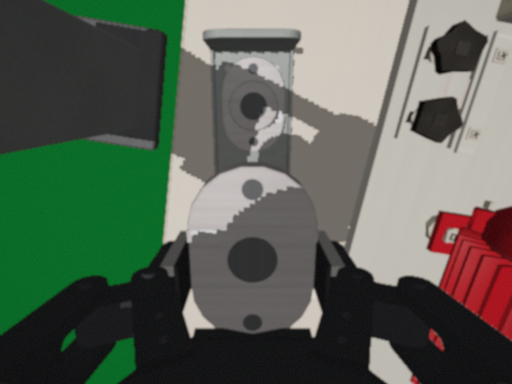

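Wrist view: the first housing sits lengthwise in the tray, with its boss at (253,105) and the +y wall at (252,40). The held housing's centre is at (252,260), about 3 mm ahead of the TCP.

```bash
python3 - <<'E'
from h import *
settle()
print(rel([.4752,-.0585,.028],np.radians(9.2)))
E
```

```text
12.32 [ 0.4744 -0.0568  0.1654] 0.012
[-0.0038  0.0015  0.2747 -0.001  -0.0003 -0.0005]
```

Emit:
jog_arm(motion="0 -0.004 0.002 0.04 0 0 0; 0 -0.004 0.002 0.11 0 0 0; 0 -0.004 0.002 0.17 0 0 0; 0 -0.004 0.002 0.21 0 0 0; 0 -0.004 0.002 0.23 0 0 0")

```text
time: 12.95
tool_pos: [0.4751, -0.0587, 0.0497]
tool_rot: [-0.001, 0.649, 0.761, -0.001]
contact_force: [-0.5, 0.0, -2.8]
gripper_width: 0.639
grasp_force: 65.0
```

Emit:
jog_arm(motion="0 0 0 0.014 0 0 0; 0 0 0 0.027 0 0 0; 0 0 0 0.037 0 0 0; 0 0 0 0.045 0 0 0; 0 0 0 0.045 0 0 0")

```text
time: 13.58
tool_pos: [0.4759, -0.058, 0.0286]
tool_rot: [-0.0, 0.648, 0.761, -0.0]
contact_force: [0.4, -0.1, -3.1]
gripper_width: 0.641
grasp_force: 65.0
```

```bash
python3 - <<'E'
from h import *
settle();print(state()['contact_force'],rel([.4752,-.0585,.0271],np.radians(9.2)))
E
```

```text
13.57 [ 0.4759 -0.058   0.0286] 0.004
[ 0.41512519 -0.05875363 -3.06174278] [-0.0007 -0.0016  0.003  -0.0003 -0.0001 -0.0003]
```

Emit:
jog_arm(motion="0 0 -0.001 0.0035 0 0 0; 0 0 -0.001 0.0035 0 0 0; 85 0 -0.001 0.0035 0 0 0; 85 0 -0.001 0.0035 0 0 0; 85 0 -0.001 0.0035 0 0 0")

```text
time: 14.2
tool_pos: [0.4761, -0.0584, 0.0276]
tool_rot: [0.0, 0.648, 0.761, 0.0]
contact_force: [-1.6, -0.0, 0.4]
gripper_width: 0.851
grasp_force: 0.0
```

Emit:
jog_arm(motion="90 0 0 -0.02 0 0 0; 90 0 0 -0.1 0 0 0; 90 0 0 -0.2 0 0 0; 90 0 0 -0.29 0 0 0; 90 0 0 -0.33 0 0 0")

```text
time: 14.82
tool_pos: [0.4771, -0.0586, 0.1961]
tool_rot: [0.003, 0.648, 0.761, 0.001]
contact_force: [0.2, 0.6, -0.6]
gripper_width: 0.898
grasp_force: 0.0
```

```bash
python3 - <<'E'
from h import *
settle();f=grab_frame('wrist');w=cloud(f)
print('D2',fit(w,.4747,-.0553,.044,.056,.045),'U2',fit(w,.4641,.0103,.042,.056,.021))
print(rel([.47,.13,.19],np.radians(38)),rel([.487,.34,.19],np.radians(66.6)))
E
```

```text
15.07 [ 0.4745 -0.0579  0.1897] 0.013
D2 (4315, array([ 0.4755, -0.0555]), array([ 0.4752, -0.0538], dtype=float32), array([0.0555, 0.0829]), 98.1) U2 (1586, array([0.4642, 0.0103]), array([0.4642, 0.0106], dtype=float32), array([0.0385, 0.0387]), 99.7)
[ 0.3723  0.0514 -0.0007 -0.0023 -0.0019 -0.3355] [ 7.815e-01  1.518e-01 -3.000e-04 -1.800e-03 -2.500e-03 -6.683e-01]
```

Emit:
jog_arm(motion="100 0.1 0.015 0 0 0 -0.08; 100 0.22 0.03 0 0 0 -0.17; 100 0.33 0.045 0 0 0 -0.28; 100 0.44 0.062 0 0 0 -0.38; 100 0.54 0.085 0 0 0 -0.47")

```text
time: 15.75
tool_pos: [0.4731, 0.2167, 0.1897]
tool_rot: [-0.001, 0.343, 0.939, -0.001]
contact_force: [1.0, -0.2, 0.2]
gripper_width: 1.003
grasp_force: 0.0
```

```bash
python3 - <<'E'
from h import *
settle();print(rel([.487,.335,.18],np.radians(66.6)))
E
```

```text
16.0 [0.4737 0.2147 0.1902] 0.026
[ 0.1358  0.2005  0.0199 -0.0019 -0.0013 -0.1984]
```

Emit:
jog_arm(motion="100 0.04 0.05 0.02 0 0 -0.05; 100 0.08 0.1 0.02 0 0 -0.1; 100 0.11 0.16 0.02 0 0 -0.15; 100 0.136 0.2 0.02 0 0 -0.198; 100 0.136 0.2 0.02 0 0 -0.198")

```text
time: 16.62
tool_pos: [0.4878, 0.3347, 0.1812]
tool_rot: [-0.001, 0.204, 0.979, -0.001]
contact_force: [2.1, 0.2, -0.4]
gripper_width: 0.998
grasp_force: 0.0
```

```bash
python3 - <<'E'
from h import *
settle();f=grab_frame('wrist');w=cloud(f)
b=fit(w,.491,.370,.036,.05,.04);o=oval(w,.491,.37,.006,.02);print(b,o,fit(w,.491,.37,.006,.02))
p=b[1];print(rel([p[0],p[1],.016],np.radians(o[2]-90)),rel([p[0],p[1],.016],np.radians(66.6)))
E
```

```text
16.68 [0.4877 0.3341 0.1812] 0.015
(1406, array([0.4893, 0.3725]), array([0.4887, 0.3725], dtype=float32), array([0.039, 0.039]), 33.1) (2267, array([0.4897, 0.3726]), 158.9, np.float64(0.0)) (2267, array([0.4898, 0.3726]), array([0.4841, 0.3727], dtype=float32), array([0.0561, 0.083 ]), 159.0)
[ 0.0279  0.0727  0.3306 -0.001  -0.0004 -0.0287] [ 2.790e-02  7.270e-02  3.306e-01 -1.000e-03 -3.000e-04 -1.900e-03]
```

Emit:
jog_arm(motion="85 0.028 0.073 0.05 0 0 -0.029; 85 0.028 0.073 0.14 0 0 -0.029; 85 0.028 0.073 0.23 0 0 -0.029; 85 0.028 0.073 0.295 0 0 -0.029; 85 0.028 0.073 0.327 0 0 -0.029")

```text
time: 17.35
tool_pos: [0.4882, 0.3722, 0.0161]
tool_rot: [-0.001, 0.183, 0.983, -0.001]
contact_force: [0.3, -0.1, 0.4]
gripper_width: 0.852
grasp_force: 0.0
```

Emit:
jog_arm(motion="85 0 0 0 0 0 0; 0 0 0 0 0 0 0; 0 0 0 0 0 0 0; 0 0 0 0 0 0 0; 0 0 0 0 0 0 0")

```text
time: 17.98
tool_pos: [0.4908, 0.375, 0.0211]
tool_rot: [0.001, 0.182, 0.983, 0.001]
contact_force: [-0.9, -2.5, 6.5]
gripper_width: 0.446
grasp_force: 61.1
```

Emit:
jog_arm(motion="0 0 0 -0.04 0 0 0; 0 0 0 -0.12 0 0 0; 0 0 0 -0.22 0 0 0; 0 0 0 -0.31 0 0 0; 0 0 0 -0.35 0 0 0")

```text
time: 18.6
tool_pos: [0.4905, 0.3753, 0.1981]
tool_rot: [0.002, 0.182, 0.983, 0.002]
contact_force: [0.4, 0.3, -2.4]
gripper_width: 0.446
grasp_force: 60.8
```

```bash
python3 - <<'E'
from h import *
settle();s=state();print(s['gripper_width'],s['contact_force'])
print(rel([.472,.16,.19],np.radians(38)),rel([.475,-.056,.19],np.radians(9.2)))
E
```

```text
18.85 [0.4881 0.3737 0.1908] 0.014
0.4455174855362889 [ 0.25141101 -0.68828826 -3.1898173 ]
[-0.1227 -0.4106  0.0026 -0.0027 -0.0012  0.3615] [-2.826e-01 -8.120e-01  3.500e-03 -3.000e-03 -5.000e-04  6.966e-01]
```

Emit:
jog_arm(motion="0 -0.035 -0.1 0.003 0 0 0.09; 0 -0.07 -0.21 0.003 0 0 0.18; 0 -0.11 -0.32 0.003 0 0 0.27; 0 -0.15 -0.43 0.003 0 0 0.37; 0 -0.185 -0.535 0.003 0 0 0.46")

```text
time: 19.48
tool_pos: [0.4784, 0.0896, 0.1892]
tool_rot: [-0.002, 0.505, 0.863, -0.001]
contact_force: [0.8, -0.1, -3.5]
gripper_width: 0.443
grasp_force: 61.1
```

```bash
python3 - <<'E'
from h import *
settle();print(rel([.475,-.056,.19],np.radians(9.2)))
E
```

```text
19.73 [0.4792 0.0915 0.1901] 0.032
[-0.2525 -0.1527  0.     -0.0021 -0.0011  0.2365]
```

Emit:
jog_arm(motion="0 -0.06 -0.04 0 0 0 0.05; 0 -0.12 -0.08 0 0 0 0.1; 0 -0.18 -0.11 0 0 0 0.16; 0 -0.23 -0.14 0 0 0 0.21; 0 -0.253 -0.153 0 0 0 0.237")

```text
time: 20.35
tool_pos: [0.4759, -0.056, 0.1912]
tool_rot: [-0.001, 0.648, 0.761, -0.0]
contact_force: [-0.5, -0.5, -2.6]
gripper_width: 0.446
grasp_force: 61.5
```

```bash
python3 - <<'E'
from h import *
settle();f=grab_frame('wrist');w=cloud(f);heldfl(f,w,-.0085)
b=held(f,w,state()['tool_pos'][2]+.018,state()['tool_pos'][2]+.026,.027);print('boss',b.min(0),b.max(0))
print('U2',fit(w,.4641,.0103,.042,.056,.025))
print(rel([.4755,-.0555,.0691],np.radians(8.6)))
E
```

```text
20.5 [ 0.476  -0.0555  0.1915] 0.015
held 5211 [-41.5 -28. ] [41.5 28.2]
-40 [-13.8  12.4]
-32 [-21.5  22.5]
8 [-27.6  27.8]
16 [-27.1  27.3]
24 [-25.   25.1]
32 [-20.6  20.8]
40 [-12.2  12.7]
boss [-19.8019687  -24.82500367] [20.0059804  24.84214222]
U2 (1555, array([0.4641, 0.0104]), array([0.4642, 0.0106], dtype=float32), array([0.0387, 0.0388]), 53.0)
[-0.0007 -0.0009  0.2452 -0.0003 -0.0007  0.0078]
```

Emit:
jog_arm(motion="0 -0.001 -0.001 0.04 0 0 0.004; 0 -0.001 -0.001 0.1 0 0 0.004; 0 -0.001 -0.001 0.16 0 0 0.004; 0 -0.001 -0.001 0.2 0 0 0.004; 0 -0.001 -0.001 0.215 0 0 0.004")

```text
time: 21.18
tool_pos: [0.4737, -0.0557, 0.0816]
tool_rot: [-0.002, 0.65, 0.76, -0.001]
contact_force: [-0.5, 0.7, -2.0]
gripper_width: 0.446
grasp_force: 61.5
```

Emit:
jog_arm(motion="0 0 0 0.01 0 0 0; 0 0 0 0.018 0 0 0; 0 0 0 0.025 0 0 0; 0 0 0 0.027 0 0 0; 0 0 0 0.027 0 0 0")

```text
time: 21.8
tool_pos: [0.4757, -0.0569, 0.0713]
tool_rot: [0.0, 0.651, 0.759, 0.0]
contact_force: [-0.3, 0.8, -1.7]
gripper_width: 0.449
grasp_force: 61.5
```

```bash
python3 - <<'E'
from h import *
settle();print(state()['contact_force'],rel([.4753,-.0555,.0691],np.radians(9)))
E
```

```text
21.8 [ 0.4757 -0.0569  0.0713] 0.004
[-0.30905315  0.81785172 -1.68260124] [ 0.003  -0.0003  0.0044  0.0003  0.0001 -0.0021]
```

Emit:
jog_arm(motion="0 0.002 0 0.002 0 0 0; 0 0.002 0 0.004 0 0 0; 0 0.002 0 0.0045 0 0 0; 70 0.002 0 0.0045 0 0 0; 70 0.002 0 0.0045 0 0 0")

```text
time: 22.42
tool_pos: [0.4758, -0.056, 0.0692]
tool_rot: [0.0, 0.651, 0.759, 0.0]
contact_force: [-0.0, -0.2, 0.4]
gripper_width: 0.701
grasp_force: 0.0
```

Emit:
jog_arm(motion="75 0 0 0 0 0 0; 75 0 0 -0.05 0 0 0; 75 0 0 -0.12 0 0 0; 75 0 0 -0.2 0 0 0; 75 0 0 -0.24 0 0 0")

```text
time: 23.05
tool_pos: [0.4765, -0.0562, 0.1915]
tool_rot: [0.002, 0.651, 0.759, 0.001]
contact_force: [0.9, -0.2, -0.3]
gripper_width: 0.751
grasp_force: 0.0
```

```bash
python3 - <<'E'
from h import *
settle();print(rel([.478,.2,.19],np.radians(-12.5)))
f=grab_frame('wrist');w=cloud(f)
print('U1 boss',fit(w,.4753,-.0555,.086,.1,.03),fit(w,.4753,-.0555,.056,.066,.06),'U2',fit(w,.4641,.0103,.042,.05,.021))
E
```

```text
23.3 [ 0.4745 -0.0556  0.1869] 0.013
[ 5.042e-01  8.540e-02 -5.800e-03 -1.900e-03 -5.000e-04  2.481e-01]
U1 boss (1802, array([ 0.4757, -0.0554]), array([ 0.4755, -0.0549], dtype=float32), array([0.0389, 0.0392]), 177.6) (3368, array([ 0.4754, -0.0608]), array([ 0.4759, -0.0586], dtype=float32), array([0.0712, 0.0929]), 98.6) U2 (1611, array([0.4642, 0.0104]), array([0.4642, 0.0106], dtype=float32), array([0.0387, 0.0389]), 146.2)
```

Emit:
jog_arm(motion="100 0.11 0.02 -0.006 0 0 0.05; 100 0.22 0.04 -0.006 0 0 0.1; 100 0.33 0.055 -0.006 0 0 0.15; 100 0.44 0.07 -0.006 0 0 0.2; 100 0.504 0.085 -0.006 0 0 0.248")

```text
time: 23.98
tool_pos: [0.4773, 0.2018, 0.1897]
tool_rot: [-0.001, 0.78, 0.626, -0.001]
contact_force: [0.6, -0.9, -0.5]
gripper_width: 0.999
grasp_force: 0.0
```

```bash
python3 - <<'E'
from h import *
settle();f=grab_frame('wrist');w=cloud(f)
b=fit(w,.4885,.242,.036,.05);print(b,oval(w,.4885,.242,.036,.05))
p=b[1];print(rel([p[0],p[1],.019],np.radians(b[4]-90)))
E
```

```text
24.23 [0.4781 0.1991 0.1904] 0.019
(4652, array([0.4875, 0.2435]), array([0.4878, 0.2446], dtype=float32), array([0.056 , 0.0826]), 75.2) (4652, array([0.4875, 0.2435]), 75.1, np.float64(0.0))
[ 0.0918 -0.001   0.3433 -0.001   0.0008  0.0266]
```

Emit:
jog_arm(motion="100 0.092 -0.001 0.04 0 0 0.027; 100 0.092 -0.001 0.13 0 0 0.027; 100 0.092 -0.001 0.23 0 0 0.027; 100 0.092 -0.001 0.31 0 0 0.027; 100 0.092 -0.001 0.343 0 0 0.027")

```text
time: 24.9
tool_pos: [0.4864, 0.2428, 0.0173]
tool_rot: [-0.001, 0.793, 0.609, -0.002]
contact_force: [-0.4, 0.4, -0.4]
gripper_width: 1.003
grasp_force: 0.0
```

Emit:
jog_arm(motion="100 0 0 0 0 0 0; 0 0 0 0 0 0 0; 0 0 0 0 0 0 0; 0 0 0 0 0 0 0; 0 0 0 0 0 0 0")

```text
time: 25.52
tool_pos: [0.4901, 0.2455, 0.023]
tool_rot: [0.001, 0.792, 0.61, 0.002]
contact_force: [-0.6, 0.1, 6.5]
gripper_width: 0.638
grasp_force: 65.7
```

Emit:
jog_arm(motion="0 0 0 -0.04 0 0 0; 0 0 0 -0.14 0 0 0; 0 0 0 -0.25 0 0 0; 0 0 0 -0.34 0 0 0; 0 0 0 -0.38 0 0 0")

```text
time: 26.15
tool_pos: [0.4892, 0.2451, 0.2145]
tool_rot: [0.001, 0.792, 0.61, 0.003]
contact_force: [0.5, -0.1, -3.2]
gripper_width: 0.637
grasp_force: 64.9
```

```bash
python3 - <<'E'
from h import *
settle();s=state();print(s['gripper_width'],s['contact_force'])
print(rel([.4642,.0104,.21],np.radians(9)))
E
```

```text
26.4 [0.4868 0.2442 0.2075] 0.012
0.641759825427122 [ 0.13134192 -0.3003322  -2.90091146]
[-0.4636  0.0758 -0.0041 -0.0029  0.0011 -0.277 ]
```

Emit:
jog_arm(motion="0 -0.09 0.015 -0.004 0 0 -0.05; 0 -0.19 0.03 -0.004 0 0 -0.11; 0 -0.29 0.05 -0.004 0 0 -0.17; 0 -0.4 0.065 -0.004 0 0 -0.23; 0 -0.464 0.076 -0.004 0 0 -0.277")

```text
time: 27.02
tool_pos: [0.4638, 0.0088, 0.2092]
tool_rot: [-0.002, 0.649, 0.761, -0.001]
contact_force: [0.3, -0.4, -2.7]
gripper_width: 0.64
grasp_force: 64.8
```

```bash
python3 - <<'E'
from h import *
settle();f=grab_frame('wrist');w=cloud(f);heldfl(f,w,.019)
print(rel([.4642,.0104,.0710],np.radians(9.2)))
E
```

```text
27.27 [0.4648 0.0111 0.2104] 0.021
held 17750 [-37.3 -41.2] [39.4 40.6]
-32 [-22.3  21.9]
-24 [-25.8  25.3]
-16 [-27.6  26.9]
-8 [-27.6  27. ]
0 [-27.7  27. ]
8 [-40.6  40. ]
16 [-27.   26.3]
24 [-24.3  23.4]
32 [-19.1  18.4]
40 [-7.6  6.2]
[-0.002  -0.0013  0.2797 -0.0016 -0.0008 -0.0021]
```

Emit:
jog_arm(motion="0 0.002 -0.001 0.04 0 0 -0.002; 0 0.002 -0.001 0.12 0 0 -0.002; 0 0.002 -0.001 0.18 0 0 -0.002; 0 0.002 -0.001 0.21 0 0 -0.002; 0 0.002 -0.001 0.225 0 0 -0.002")

```text
time: 27.95
tool_pos: [0.4644, 0.0121, 0.0985]
tool_rot: [-0.001, 0.648, 0.762, -0.0]
contact_force: [0.8, -0.1, -2.9]
gripper_width: 0.637
grasp_force: 64.6
```

```bash
python3 - <<'E'
from h import *
settle();print(state()['contact_force'],rel([.4639,.0122,.0725],np.radians(9.2)))
E
```

```text
28.1 [0.4655 0.0117 0.1003] 0.017
[-0.32214367 -0.32131162 -2.24374756] [ 0.0016 -0.003   0.0557  0.0006  0.0002 -0.0002]
```

Emit:
jog_arm(motion="0 0.001 -0.002 0.015 0 0 0; 0 0.001 -0.002 0.03 0 0 0; 0 0.001 -0.002 0.043 0 0 0; 0 0.001 -0.002 0.052 0 0 0; 0 0.001 -0.002 0.055 0 0 0")

```text
time: 28.72
tool_pos: [0.4636, 0.0119, 0.0718]
tool_rot: [-0.0, 0.648, 0.761, -0.0]
contact_force: [-0.2, -0.5, -2.6]
gripper_width: 0.642
grasp_force: 64.8
```

```bash
python3 - <<'E'
from h import *
settle();print(state()['contact_force'],rel([.4639,.0122,.071],np.radians(9.2)))
E
```

```text
28.77 [0.4637 0.0119 0.0719] 0.006
[-0.0755988  -1.16770238 -2.12198654] [ 0.0004  0.0005  0.0017 -0.0004 -0.0001 -0.0004]
```

Emit:
jog_arm(motion="0 0 0 0.002 0 0 0; 0 0 0 0.003 0 0 0; 0 0 0 0.0035 0 0 0; 85 0 0 0.0035 0 0 0; 85 0 0 0.0035 0 0 0")

```text
time: 29.4
tool_pos: [0.4644, 0.0118, 0.0711]
tool_rot: [0.001, 0.648, 0.761, 0.0]
contact_force: [-0.1, -0.7, 0.8]
gripper_width: 0.851
grasp_force: 0.0
```

Emit:
jog_arm(motion="90 0 0 0 0 0 0; 90 0 0 -0.05 0 0 0; 90 0 0 -0.13 0 0 0; 90 0 0 -0.2 0 0 0; 90 0 0 -0.24 0 0 0")

```text
time: 30.02
tool_pos: [0.4648, 0.0118, 0.1931]
tool_rot: [0.001, 0.648, 0.761, 0.001]
contact_force: [-0.2, 0.2, -0.2]
gripper_width: 0.9
grasp_force: 0.0
```

Emit:
jog_arm(motion="90 -0.1 0 0 0 0 0; 90 -0.2 0 0 0 0 0; 90 -0.3 0 0 0 0 0; 90 -0.36 0 0 0 0 0; 90 -0.38 0 0 0 0 0")

```text
time: 30.65
tool_pos: [0.4942, -0.1771, 0.1906]
tool_rot: [-0.0, 0.649, 0.761, 0.0]
contact_force: [0.1, 0.7, 0.5]
gripper_width: 0.901
grasp_force: 0.0
```

```bash
python3 - <<'E'
from h import *
settle();f=grab_frame('wrist');w=cloud(f)
print('D1',fit(w,.4642,.0104,.085,.096,.05),'U1',fit(w,.4757,-.0554,.085,.096,.024))
s=grab_frame('scene');t=grab_frame('top')
a=cv2.resize(s['color'][150:270,190:350],None,fx=2.4,fy=2.4,interpolation=cv2.INTER_CUBIC)
b=cv2.resize(t['color'][180:240,221:301],None,fx=4.8,fy=4.8,interpolation=cv2.INTER_CUBIC)
c=f['color'][:288,:384]
cv2.imwrite('pics/end.png',np.vstack([np.hstack([a,b]),np.hstack([c,c*0])])[...,::-1])
E
```

```text
30.8 [ 0.4941 -0.1752  0.1904] 0.019
D1 (27, array([ 0.473 , -0.0382]), array([ 0.4724, -0.0383], dtype=float32), array([0.0011, 0.0148]), 11.0) U1 (2607, array([ 0.4759, -0.0566]), array([ 0.4758, -0.0561], dtype=float32), array([0.0382, 0.0397]), 11.0)
```

View pics/end.png

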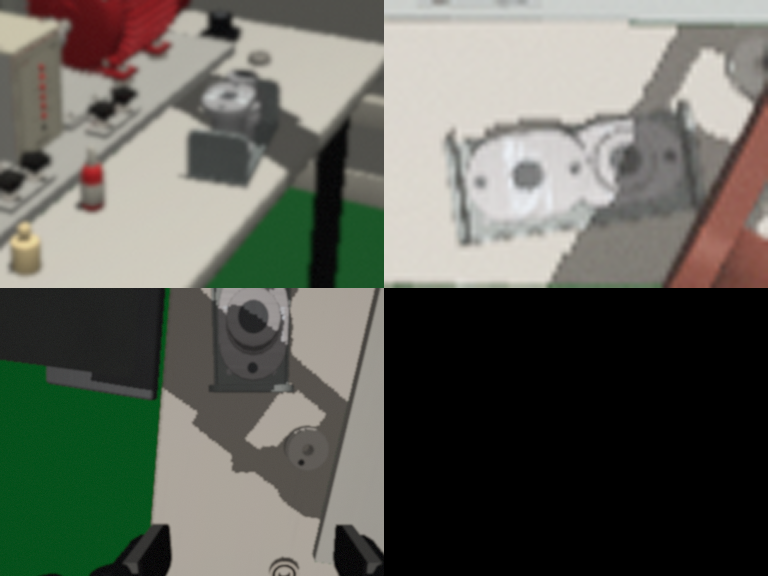

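The final picture shows the pack in the tray: boss-down on top at the +y end (527,175 in the top crop), boss-up on top at the -y end (627,160). The bystanders haven't moved. I'll check level and height, then hand in.

```bash
python3 - <<'E'
from h import *
w=cloud(grab_frame('top'));m=(np.hypot(w[...,0]-.464,w[...,1]-.0105)<.022)
print(fit(w,.464,.0105,.08,.1,.05))
P=w[m&(w[...,2]>.08)];A=np.c_[P[:,:2]-[.464,.0105],np.ones(len(P))];print(len(P),np.linalg.lstsq(A,P[:,2],rcond=None)[0].round(4))
settle()
print(job_done())
E
```

```text
(388, array([0.4661, 0.0052]), array([0.4656, 0.0079], dtype=float32), array([0.0549, 0.0872]), 91.7)
144 [-0.0054  0.0141  0.0892]
31.0 [ 0.4941 -0.1746  0.1906] 0.003
the job is handed in; nothing more can be done
None
```

All four housings are packed in the tray as two nested, alternating stacks, and I handed the job in at about 31 s. In the last check the top housing was level and at the right height, and the bystanders were where they started.

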